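Feel for the release slot in a clutch drum's rim and press the release

TASK

Put a fingertip on the clutch drum's rim above the upright block of its cradle and run it round the rim, either way, until you feel the slot; then press the release tab inside the slot down to its stop, so that the retaining lug draws back, and take the hand away. Grasp and lift nothing, and leave the loose pinion inside the drum and the parts on the bench where they stand.

Things in the scene. Friction and masses are not known exactly. Their poses are not given: they have to be found in the camera images.
- cradle: Fixed grey square steel plate, 200 x 200 x 16 mm; origin at the centre of its underside, z up; yaw within 0.5 rad. A dark upright block (36 mm wide in y, 14 thick, top 20 mm below the drum's rim) stands on its -x side, just outside the drum. The fixed open aluminium drum (170 mm outside diameter) stands concentric on the plate, turned by an angle that is not given.
- rim_center (a point): Centre of the drum's rim, at the height of its crest (100 mm above the bench). The rim is a level bead, 20 mm thick and rounded on top (radius 10 mm), its crest on a circle of radius 75 mm. It has one slot, place not given: its middle lies anywhere except within 75 degrees of rim_start. The slot is 56 mm wide, open inward, outward and upward, its upper corners rounded; shut fingertips fit in.
- rim_start (a point): Point on the crest of the rim, above the upright block of the cradle (75 mm from rim_center towards -x of the cradle): the place to begin. Anywhere within about 30 mm of it will do.
- release (a joint): Press of the release tab, a steel plate 18 x 54 mm that fills the slot: 0 to 0.008 m down (8 mm: at its stop). Its flat top lies 10 mm below the rim crest at 0, 18 mm below at the stop. It starts at 0 to 1 mm, resists with about 6 N, has no spring and stays where pushed. A lug inside the drum below the slot draws back as it goes down.
- pinion: Loose steel pinion standing upright inside the drum near its centre: gear 51 mm diameter, 28 mm tall, with a 22 mm shaft, 80 mm tall overall; its top is 104 mm above the bench. Origin at the centre of its underside (24 mm above the bench). To be left alone.
- bearing: Loose dark steel ring lying on the bench, 72 mm outside, 40 mm inside, 18 mm thick; origin at the centre of its underside. To be left alone.
- bottle: Loose clear bottle standing on the bench, 64 mm diameter, 170 mm tall; origin at the centre of its underside. To be left alone.
- driver: Loose screwdriver with a black handle, lying on the bench to the right of the cradle. To be left alone.

How it is judged (in metres and radians):
On the way, in this order (a step that is already met when the one before it is completed fails the run):
1. a fingertip touches the rim above the cradle's block (within 32 mm of rim_start) (contact force between the fingers and anything else above 0.5 N and z of the grasp point in the frame of rim_center below 0.05 m and horizontal distance between the grasp point and rim_start below 0.032 m and value of joint release below 0.002 m), for 0.05 s.
2. it touches the rim farther round (more than 42 mm from rim_start), the release not yet pressed (contact force between the fingers and anything else above 0.5 N and z of the grasp point in the frame of rim_center below 0.05 m and horizontal distance between the grasp point and rim_start above 0.042 m and horizontal distance between the grasp point and rim_center between 0.045 and 0.105 m and value of joint release below 0.002 m), for 0.05 s.
3. the release tab is pressed to its stop by the fingers (contact force between the fingers and anything else above 0.5 N and z of the grasp point in the frame of rim_center below 0.05 m and value of joint release above 0.007 m), for 0.05 s.
At the end, for the whole second after the job is handed in: The release tab is down to its stop (more than 7 of its 8 mm) and the pinion, bearing ring, bottle and screwdriver rest within 25 mm of where they were (value of joint release above 0.007 m and distance of each of pinion, bearing, bottle, driver from where it was at the start of the episode below 0.025 m and linear speed of each of pinion, bearing, bottle, driver below 0.02 m/s); the robot touches nothing.
It fails at once if the pinion is shifted by more than 25 mm, lifted or knocked over (distance of pinion from where it was at the start of the episode above 0.025 m or height (world z) of pinion above 0.04 m or angle between pinion's own z axis and vertical above 0.3 rad).
It fails at once if the bearing ring is shifted by more than 25 mm, lifted or knocked over (distance of bearing from where it was at the start of the episode above 0.025 m or height (world z) of bearing above 0.015 m or angle between bearing's own z axis and vertical above 0.3 rad).
It fails at once if the bottle is shifted by more than 25 mm, lifted or knocked over (distance of bottle from where it was at the start of the episode above 0.025 m or height (world z) of bottle above 0.015 m or angle between bottle's own z axis and vertical above 0.3 rad).
It fails at once if the screwdriver is shifted by more than 25 mm, lifted or knocked over (distance of driver from where it was at the start of the episode above 0.025 m or height (world z) of driver above 0.035 m).
It also fails if it takes over 58 s, if anything falls off the work surface, if the arm or the gripper's body presses on something with over 40 N, if the wrist force passes 120 N, or if a joint passes its speed limit or range.

ROBOT

A 6-joint arm with a two-finger parallel gripper is mounted at the origin on the work surface. World frame = base frame: x ahead of the robot, y to its left, z up, the work surface at z = 0. Lengths are in m, angles in degrees, forces in N, time in s.
With the tool pointing down it reaches from about 0.275 to 0.775 m from the base axis. Payload 14.6 kg.
Tool frame: the origin (TCP) lies between the finger pads; the fingertips stand 14 mm ahead of it and the grasp point (between the pads) lies 5 mm behind it; y points along the fingers, x is the direction in which the jaws open and shut, and the axes are right-handed (so a half turn about y gives the same grasp; the last joint's range is limited). The gripper opens to 85 mm and grips with 20 to 120 N. Pads are 22 mm wide; open, the fingers measure 114 mm over their backs; the gripper's body (76 mm by 85 mm) begins 54 mm behind the grasp point. The pads swing forward as they close: fully open they stand 13 mm farther back than shut.
Start: joints at [-80.117, 15.075, -2.767, 72.158, 0, 81.102], TCP at [0.169, -0.497, 0.245] pointing down, gripper open.
Joint ranges: [-151.79, 151.79], [-50.71, 97.33], [-67.44, 78.34], [-121.81, 120.89], [-77.56, 73.72], [-180, 180]. Speed limits (degrees/s): [108.29, 108.29, 147.25, 159.86, 180, 180].

INTERFACE

Orientations are given as [roll, pitch, yaw] about the fixed x, y, z axes, in that order (R = Rz(yaw) Ry(pitch) Rx(roll)).
In Python, from bench import arm, optics, finder gives the robot as it stands. The module is installed in compiled form; this text tells all that it offers.
- The arm moves only by the shell command python3 -m handwheel 'ROWS'. ROWS is JSON, a list that holds one entry, the list of rows, each a list of 7 numbers: the turn, a rotation vector about the tool's x, y, z in rad, then the shift along the tool's x, y, z in cm, then the gripper command: -1 is fully open, 1 is shut, values between are in proportion. In form: [[[wx, wy, wz, dx, dy, dz, grip], ...]]. A call has exactly 10 rows; each row is the pose to reach, as a shift and turn from the pose commanded when the call began, along the tool's axes at that moment; what a row does not reach only later rows make up. A row lasts 1/8 s, in which the tool goes at most 62.5 mm and 10.7 degrees, less where a joint would pass 70% of its speed; a pose out of reach is approached as far as the arm can. A call with a gripper value outside its range is refused whole. The fingers move at their own pace and stop on an object; the grip force is fixed at half the most. Time passes only in rows, so rows that repeat a pose let the fingers close, or fill a call up. It gives the time, the measured TCP pose, the force and the opening at its end, in the units of the state.
- arm.get_state(): the state, without advancing time (a new reading comes with each control period).
- optics.snapshot(name): name is "side" or "top" or "wrist"; returns a dict with "color" (420x560x3 uint8, red, green, blue), "fx", "fy", "cx", "cy" (pixels), "R" (3x3) and "t" (3): a world point X has camera coordinates R X + t. Camera axes: x right, y down, z forward; pixel columns grow to the right and rows downward; lengths in m; the calibration is good to about 2 mm. A picture is of the moment at which its call begins. There is no depth.
- arm.hand_in(): hands the job in, once; it reports no verdict.
Trained networks look in the newest picture that a camera, given by its name, has taken for a name from the list of things; names that differ only in an ending like _2 or _b are one class to them, and where a whole thing is asked for, a point or a joint stands for the part that bears it (a point fixed in the world has none). Each returns a list of dicts, best first, with "confidence" (0 to 1); they miss things now and then, are a little off and sometimes report something else, mostly with a low value. They report only what shows in the picture. A call takes as long as a camera call.
- finder.recognise(label, camera): "xy" ([column, row] in pixels, amid what is visible of it).
- finder.silhouettes(label, camera): "pixels" (420x560 bool, what is visible of it) and "xy" ([column, row] in pixels, amid what is visible of it).
The state is a dict: "clock": time; "joints": joint angles; "dq": joint speeds; "effort": joint torques, N m; "tool_pos": TCP position; "eef_rot": TCP orientation; "force": force on the tool from outside, world axes, zero at the start; "torque": the same for the moment, N m; "width": finger opening in m.
Only numpy, scipy, OpenCV 4.12 (cv2) and the standard library are available. Lean on these libraries where they do the work, as an engineer would, in place of code of your own. Each camera call takes 0.05 s, during which the arm holds its last target.

## Working session

There is one attempt and no reset: what is moved stays moved. The work goes in short steps, Python scripts to look and compute and a shell command to move; the robot and the scene stay as the last step left them, time stands still between calls to the robot, and variables do not carry over. Pictures are saved under pics/ and viewed, and the job is handed in when it is done.

```bash
mkdir -p pics
python3 - <<'E'
from bench import arm, optics, finder
import cv2, json
s=arm.get_state(); print({k:s[k] for k in('clock','tool_pos','eef_rot','force','width')})
for n in('side','top','wrist'):
    p=optics.snapshot(n); cv2.imwrite(f'pics/a_{n}.png',p['color'][:,:,::-1])
    print(n,p['fx'],p['cx'],p['cy'],p['R'],p['t'])
    for l in('cradle','rim_center','rim_start','release','pinion','bottle','bearing','driver'):
        try: print(l,[(d['xy'],round(d['confidence'],2)) for d in finder.recognise(l,n)][:2])
        except Exception as e: print(l,e)
E
```

```text
{'clock': 0.0, 'tool_pos': array([ 0.16896495, -0.49679344,  0.24483024]), 'eef_rot': array([-8.99922385e+01,  5.96206577e-02, -7.12203092e+01]), 'force': array([0.42156792, 0.16462113, 0.52320017]), 'width': 0.08522707087691367}
side 395.18894074171897 285.9078956308444 209.64850306267502 [[ 0.9285376  -0.37121888 -0.00380292]
 [-0.21931427 -0.54025264 -0.81242128]
 [ 0.29953159  0.75519774 -0.58305849]] [-0.52515599  0.23051977  0.73565155]
cradle [([281.9, 302.7], 0.97)]
rim_center [([287.4, 301.3], 0.81), ([315.2, 270.8], 0.71)]
rim_start [([283.4, 305.5], 0.96)]
release [([315.2, 270.7], 0.63)]
pinion [([296.9, 261.2], 0.96), ([342.2, 393.0], 0.18)]
bottle [([221.8, 166.5], 0.75)]
bearing [([341.8, 391.7], 0.86)]
driver [([459.4, 367.2], 0.64)]
top 476.3811758062258 277.61327854955954 204.93123610627407 [[-2.11914047e-03 -9.99770702e-01  2.13085171e-02]
 [-9.96672308e-01  3.75279686e-04 -8.15117721e-02]
 [ 8.14850850e-02 -2.14103438e-02 -9.96444569e-01]] [-0.00264034  0.59108327  1.38206829]
cradle [([284.2, 236.4], 0.98)]
rim_center [([284.0, 238.0], 0.77), ([403.1, 229.8], 0.53)]
rim_start [([282.5, 236.7], 0.78)]
release [([332.1, 208.9], 0.7), ([303.5, 218.5], 0.53)]
pinion [([305.3, 217.1], 0.79)]
bottle [([167.3, 233.6], 0.65)]
bearing [([404.7, 223.3], 0.6)]
driver [([402.3, 159.6], 0.62)]
wrist 361.29396480843985 276.9764965150375 206.17303412923224 [[ 0.32249539 -0.9465704  -0.00109899]
 [-0.90682115 -0.30928537  0.28638779]
 [-0.2714261  -0.09136215 -0.95811316]] [-0.52384856 -0.03780902  0.37974316]
cradle []
rim_center []
rim_start []
release []
pinion []
bottle []
bearing []
driver []
```

View pics/a_top.png

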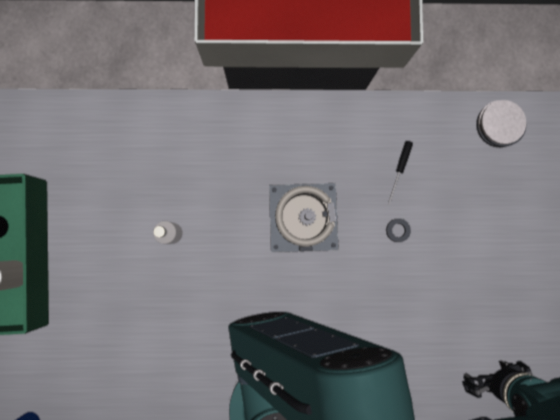

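View pics/a_side.png

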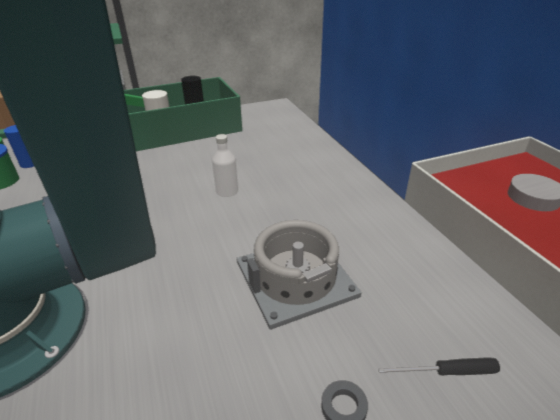

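Run:
```python
import cv2
a=cv2.imread('pics/a_top.png')[170:265,255:355]; cv2.imwrite('pics/a_topz.png',cv2.resize(a,None,fx=6,fy=6,interpolation=cv2.INTER_CUBIC))
a=cv2.imread('pics/a_side.png')[205:325,230:365]; cv2.imwrite('pics/a_sidez.png',cv2.resize(a,None,fx=5,fy=5,interpolation=cv2.INTER_CUBIC))
```

```text
(no output)
```

View pics/a_topz.png

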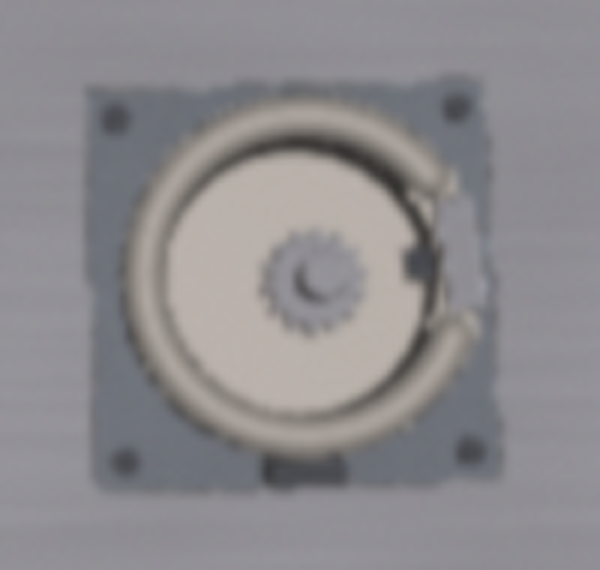

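View pics/a_sidez.png

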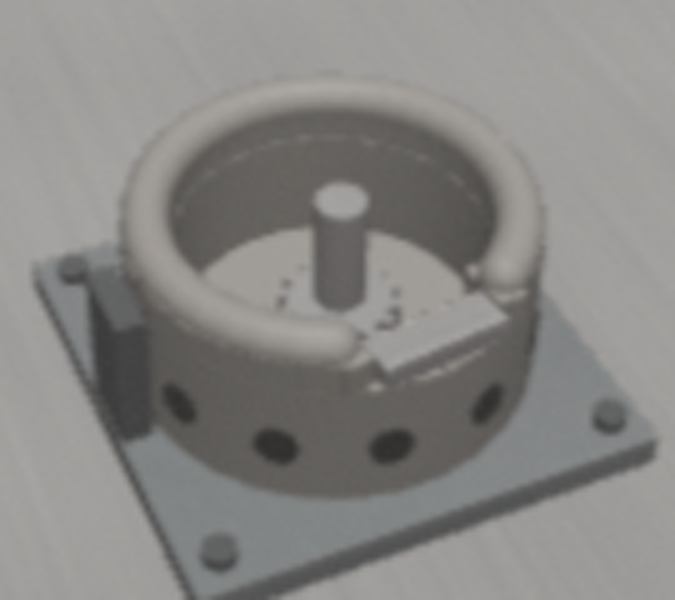

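```bash
cat > h.py <<'E'
import numpy as np, cv2
def ray(p,uv,z):
    R=np.array(p['R']);t=np.array(p['t']);c=-R.T@t
    d=R.T@np.array([(uv[0]-p['cx'])/p['fx'],(uv[1]-p['cy'])/p['fy'],1]);return c+d*(z-c[2])/d[2]
def proj(p,X):
    q=np.array(p['R'])@np.array(X)+p['t'];return q[:2]/q[2]*[p['fx'],p['fy']]+[p['cx'],p['cy']]
E
python3 - <<'E'
from h import *
from bench import optics
p=optics.snapshot('top');s=optics.snapshot('side')
zt=lambda x,y:(255+(x+.5)/6-.5,170+(y+.5)/6-.5)
zs=lambda x,y:(230+(x+.5)/5-.5,205+(y+.5)/5-.5)
B=[ray(p,zt(*q),.02) for q in((115,118),(457,107),(470,450),(125,461))]
for b in B:print(b)
c=np.mean(B,0);print('centre bolts top',c, 'yawdir', np.degrees([np.arctan2(*(B[0]-B[3])[[1,0]]),np.arctan2(*(B[1]-B[2])[[1,0]])]))
for q in((72,268),(220,552),(610,415)):print('side bolt',ray(s,zs(*q),.02))
print('block top',ray(p,zt(305,472),.08), 'side',ray(s,zs(120,295),.08))
# rim: crest circle centre from outer extents left/right, top/bottom mid
print('rim outer top', [ray(p,zt(*q),.092) for q in((125,275),(305,97),(303,455))])
print('tab',ray(p,zt(460,255),.09),'side',ray(s,zs(440,333),.09))
print('slot edges top',ray(p,zt(437,180),.097),ray(p,zt(463,325),.097),'side',ray(s,zs(345,345),.095),ray(s,zs(500,275),.095))
print('pinion top',ray(p,zt(325,275),.104),ray(s,zs(342,200),.104))
E
```

```text
[0.63812364 0.00790214 0.02      ]
[ 0.6436702  -0.16178838  0.02      ]
[ 0.47407731 -0.16628647  0.02      ]
[0.46907139 0.00324935 0.02      ]
centre bolts top [ 0.55623564 -0.07923084  0.02      ] yawdir [1.57654066 1.51929155]
side bolt [0.4694357  0.00804948 0.02      ]
side bolt [ 0.47550198 -0.16314858  0.02      ]
side bolt [ 0.64580936 -0.15717588  0.02      ]
block top [ 0.46405487 -0.08025486  0.08      ] side [ 0.4669916  -0.07779861  0.08      ]
rim outer top [array([0.55603851, 0.00430127, 0.092     ]), array([ 0.63980873, -0.08050995,  0.092     ]), array([ 0.47204921, -0.07842253,  0.092     ])]
tab [ 0.5654273  -0.15302493  0.09      ] side [ 0.56877755 -0.15243033  0.09      ]
slot edges top [ 0.60013372 -0.14169113  0.097     ] [ 0.53226912 -0.1531143   0.097     ] side [ 0.53133018 -0.14948218  0.095     ] [ 0.60118625 -0.13725546  0.095     ]
pinion top [ 0.55524398 -0.08826175  0.104     ] [ 0.55816366 -0.08380225  0.104     ]
```

```bash
python3 -m handwheel '[[[0,0,0,-3.3,0,4.8,1],[0,0,0,-6.5,0,9.6,1],[0,0,0,-9.8,0,14.3,1],[0,0,0,-13,0,19.1,1],[0,0,0,-16.3,0,23.9,1],[0,0,0,-19.5,0,28.7,1],[0,0,0,-22.8,0,33.4,1],[0,0,0,-26,0,38.2,1],[0,0,0,-29.3,0,43,1],[0,0,0,-29.3,0,43,1]]]'
```

```text
clock: 2.7
tool_pos: [0.4833, -0.0783, 0.245]
eef_rot: [-90.0, 0.0, -70.9]
force: [-0.3, -0.9, -1.1]
width: 0.0001
```

```bash
python3 -m handwheel '[[[0,0,0,0,2,0,1],[0,0,0,0.1,5,0,1],[0,0,0,0.1,8,0,1],[0,0,0,0.1,10.5,0,1],[0,0,0,0.1,11.8,0,1],[0,0,0,0.1,12.2,0,1],[0,0,0,0.1,12.4,0,1],[0,0,0,0.1,12.5,0,1],[0,0,0,0.1,12.5,0,1],[0,0,0,0.1,12.5,0,1]]]'
python3 - <<'E'
from bench import optics
import cv2
for n in('side','wrist'):
    p=optics.snapshot(n); cv2.imwrite(f'pics/b_{n}.png',p['color'][:,:,::-1])
a=cv2.imread('pics/b_side.png')[165:325,210:370]; cv2.imwrite('pics/b_sidez.png',cv2.resize(a,None,fx=3.7,fy=3.7,interpolation=cv2.INTER_CUBIC))
E
```

```text
clock: 3.95
tool_pos: [0.4822, -0.0822, 0.1205]
eef_rot: [-90.0, -0.0, -71.2]
force: [1.3, -0.6, -0.3]
width: -0.0002
```

View pics/b_sidez.png

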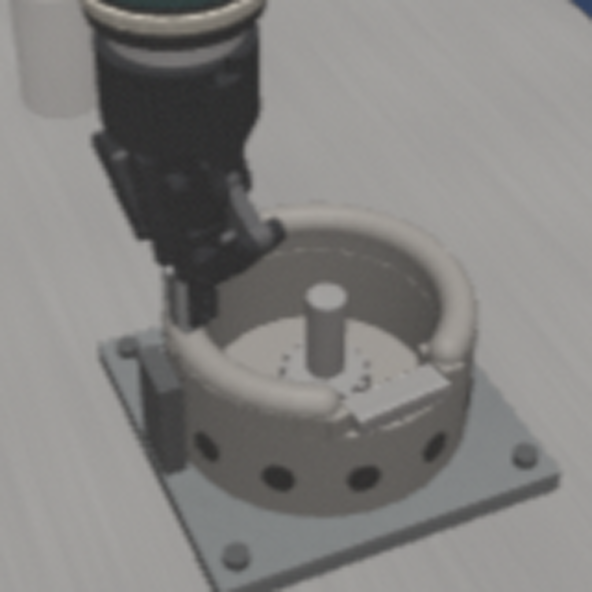

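View pics/b_wrist.png

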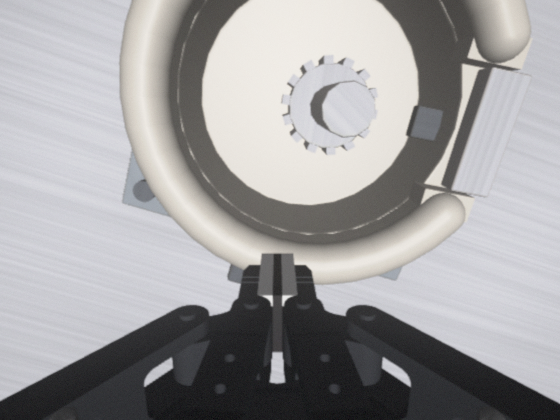

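The hand hovers just above the rim over the block (fingertip at about (277,262) in the wrist view). The tab shows at (492,130), the slot's ends at about (440,205) and (500,55). Next I lower until it touches.

```bash
python3 -m handwheel '[[[0,0,0,0,0.2,0,1],[0,0,0,0,0.3,0,1],[0,0,0,0,0.4,0,1],[0,0,0,0,0.5,0,1],[0,0,0,0,0.55,0,1],[0,0,0,0,0.6,0,1],[0,0,0,0,0.65,0,1],[0,0,0,0,0.7,0,1],[0,0,0,0,0.7,0,1],[0,0,0,0,0.7,0,1]]]'
python3 - <<'E'
from h import *
from bench import optics
p=optics.snapshot('wrist');cv2.imwrite('pics/c.png',p['color'][:,:,::-1])
E
```

```text
clock: 5.3
tool_pos: [0.4822, -0.0822, 0.1138]
eef_rot: [-90.0, -0.0, -71.2]
force: [-3.6, 0.6, 11.0]
width: 0.0
```

View pics/c.png

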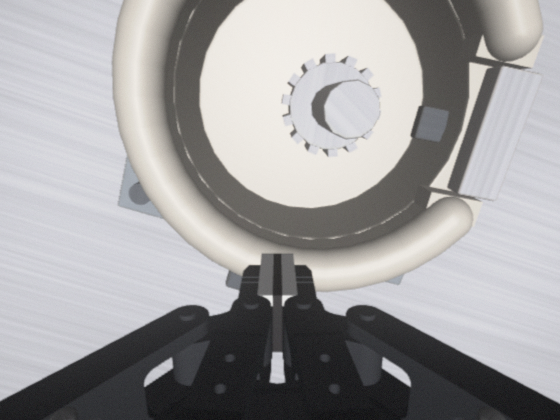

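```bash
cat >> h.py <<'E'
def tool(d,yaw):
    a=np.radians(yaw);x=np.array([np.cos(a),np.sin(a),0]);z=np.array([-np.sin(a),np.cos(a),0]);
    return np.round(100*np.array([d@x,-d[2],d@z]),2)
C=np.array([.557,-.0785])
def arc(P,angs,yaw):
    for g in angs:
        a=np.radians(g);q=C+.075*np.array([np.cos(a),np.sin(a)])
        print(g,tool(np.array([*(q-P[:2]),0]),yaw),q.round(4))
E
python3 - <<'E'
from h import *
from bench import optics,arm
p=optics.snapshot('wrist')
for n,q,z in(('tab',(500,132),.09),('tabc1',(505,66),.09),('tabc2',(537,72),.09),('tabc3',(495,200),.09),('tabc4',(463,190),.09),('pin',(352,108),.104)):print(n,ray(p,q,z))
s=arm.get_state();print(s['tool_pos'],s['force'])
arc(s['tool_pos'],[182.8+4.5*i for i in range(1,10)],s['eef_rot'][2])
E
```

```text
tab [ 0.56798419 -0.14986796  0.09      ]
tabc1 [ 0.59143368 -0.13918465  0.09      ]
tabc2 [ 0.59354873 -0.15229902  0.09      ]
tabc3 [ 0.54118597 -0.16214955  0.09      ]
tabc4 [ 0.54071955 -0.14678401  0.09      ]
pin [ 0.55650744 -0.08528031  0.104     ]
[ 0.48220499 -0.08220417  0.11383145] [-2.85926368  1.06488927 10.8625229 ]
187.3 [ 0.56 -0.   -0.15] [ 0.4826 -0.088 ]
191.8 [ 1.15 -0.   -0.24] [ 0.4836 -0.0938]
196.3 [ 1.73 -0.   -0.29] [ 0.485  -0.0996]
200.8 [ 2.32 -0.   -0.29] [ 0.4869 -0.1051]
205.3 [ 2.91 -0.   -0.25] [ 0.4892 -0.1106]
209.8 [ 3.49 -0.   -0.16] [ 0.4919 -0.1158]
214.3 [ 4.06 -0.   -0.03] [ 0.495  -0.1208]
218.8 [ 4.62 -0.    0.15] [ 0.4985 -0.1255]
223.3 [ 5.17 -0.    0.38] [ 0.5024 -0.1299]
```

```bash
python3 -m handwheel '[[[0,0,0,0.56,0,-0.15,1],[0,0,0,1.15,0,-0.24,1],[0,0,0,1.73,0,-0.29,1],[0,0,0,2.32,0,-0.29,1],[0,0,0,2.91,0,-0.25,1],[0,0,0,3.49,0,-0.16,1],[0,0,0,4.06,0,-0.03,1],[0,0,0,4.62,0,0.15,1],[0,0,0,5.17,0,0.38,1],[0,0,0,5.17,0,0.38,1]]]'
python3 - <<'E'
from h import *
from bench import arm
s=arm.get_state();print(s['tool_pos'],s['force'],s['eef_rot'])
arc(s['tool_pos'],[223.3+3.5*i for i in range(1,11)],s['eef_rot'][2])
E
```

```text
clock: 6.65
tool_pos: [0.5023, -0.1294, 0.1139]
eef_rot: [-90.0, 0.1, -71.2]
force: [-4.4, 5.2, 12.9]
width: -0.0
[ 0.50228679 -0.12936158  0.11385675] [-4.37299813  5.22148124 12.9247059 ] [-8.99619843e+01  6.36140927e-02 -7.12042957e+01]
226.8 [ 0.47 -0.    0.2 ] [ 0.5057 -0.1332]
230.3 [ 0.87 -0.    0.42] [ 0.5091 -0.1362]
233.8 [ 1.25 -0.    0.67] [ 0.5127 -0.139 ]
237.3 [ 1.62 -0.    0.95] [ 0.5165 -0.1416]
240.8 [ 1.97 -0.    1.25] [ 0.5204 -0.144 ]
244.3 [ 2.3  -0.    1.56] [ 0.5245 -0.1461]
247.8 [ 2.61 -0.    1.9 ] [ 0.5287 -0.1479]
251.3 [ 2.9  -0.    2.25] [ 0.533  -0.1495]
254.8 [ 3.17 -0.    2.62] [ 0.5373 -0.1509]
258.3 [ 3.41 -0.    3.01] [ 0.5418 -0.1519]
```

```bash
python3 -m handwheel '[[[0,0,0,0.45,0,0.2,1],[0,0,0,0.85,0,0.42,1],[0,0,0,1.23,0,0.67,1],[0,0,0,1.6,0,0.95,1],[0,0,0,1.95,0,1.25,1],[0,0,0,2.28,0,1.56,1],[0,0,0,2.6,0,1.9,1],[0,0,0,2.88,0,2.25,1],[0,0,0,3.15,0,2.62,1],[0,0,0,3.15,0,2.62,1]]]'
python3 - <<'E'
from h import *
from bench import arm
s=arm.get_state();print(s['tool_pos'],s['force'],s['eef_rot'])
arc(s['tool_pos'],[254.8+3*i for i in range(1,10)],s['eef_rot'][2])
E
```

```text
clock: 7.9
tool_pos: [0.5375, -0.1513, 0.1133]
eef_rot: [-90.0, -0.0, -71.2]
force: [-0.0, 0.1, 2.8]
width: -0.0
[ 0.53751344 -0.15130534  0.11333473] [-0.01353399  0.14278644  2.8333922 ] [-8.99857025e+01 -5.09181897e-03 -7.12161037e+01]
257.8 [ 0.16 -0.    0.33] [ 0.5412 -0.1518]
260.8 [ 0.36 -0.    0.67] [ 0.545  -0.1525]
263.8 [ 0.53 -0.    1.02] [ 0.5489 -0.1531]
266.8 [ 0.69 -0.    1.38] [ 0.5528 -0.1534]
269.8 [ 0.83 -0.    1.75] [ 0.5567 -0.1535]
272.8 [ 0.94 -0.    2.12] [ 0.5607 -0.1534]
275.8 [ 1.04 -0.    2.5 ] [ 0.5646 -0.1531]
278.8 [ 1.12 -0.    2.89] [ 0.5685 -0.1526]
281.8 [ 1.18 -0.    3.28] [ 0.5723 -0.1519]
```

```bash
python3 -m handwheel '[[[0,0,0,0.16,0,0.33,1],[0,0,0,0.36,0,0.67,1],[0,0,0,0.53,0,1.02,1],[0,0,0,0.69,0,1.38,1],[0,0,0,0.83,0,1.75,1],[0,0,0,0.94,0,2.12,1],[0,0,0,1.04,0,2.5,1],[0,0,0,1.08,0,2.8,1],[0,0,0,1.08,0,2.8,1],[0,0,0,1.08,0,2.8,1]]]'
python3 - <<'E'
from h import *
from bench import arm,optics
s=arm.get_state();print(s['tool_pos'],s['force'],s['eef_rot'])
for n in('side','wrist'):
    p=optics.snapshot(n); cv2.imwrite(f'pics/d_{n}.png',p['color'][:,:,::-1])
a=cv2.imread('pics/d_side.png')[165:325,220:380]; cv2.imwrite('pics/d_sidez.png',cv2.resize(a,None,fx=3.7,fy=3.7,interpolation=cv2.INTER_CUBIC))
E
```

```text
clock: 9.15
tool_pos: [0.5672, -0.1525, 0.1133]
eef_rot: [-90.0, 0.0, -71.2]
force: [-0.2, 0.1, 0.3]
width: -0.0001
[ 0.56719693 -0.15245217  0.1132737 ] [-0.17242799  0.05675119  0.31638038] [-9.00047772e+01  3.22833088e-03 -7.12181515e+01]
```

View pics/d_sidez.png

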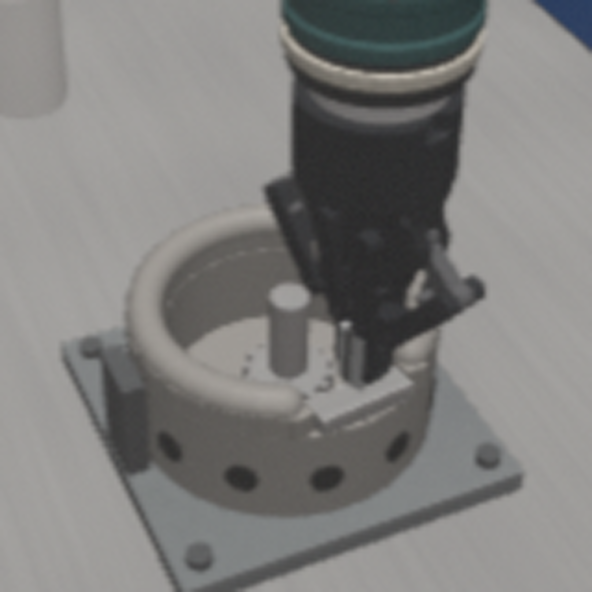

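View pics/d_wrist.png

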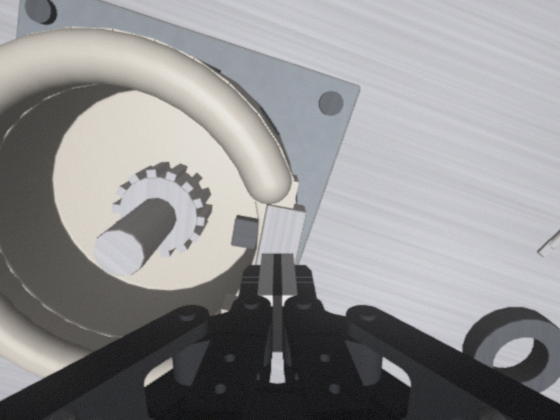

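Run:
```python
from h import *
from bench import optics
p=optics.snapshot('side');t=np.array([.567,-.1525]);x=np.array([.322,-.947])
for r in(.04,.05,.06,.07):
  for z in(.1,.12,.14,.16,.18): 
    q=lambda s:((proj(p,[*(t+s*r*x),z])-[220,165])*3.7).round()
    print(r,z,q(1),q(-1))
```

```text
0.04 0.1 [417. 424.] [305. 338.]
0.04 0.12 [419. 394.] [306. 309.]
0.04 0.14 [422. 363.] [306. 279.]
0.04 0.16 [425. 331.] [307. 248.]
0.04 0.18 [428. 298.] [308. 216.]
0.05 0.1 [432. 435.] [292. 329.]
0.05 0.12 [435. 405.] [292. 300.]
0.05 0.14 [438. 374.] [293. 270.]
0.05 0.16 [441. 342.] [294. 239.]
0.05 0.18 [444. 309.] [294. 207.]
0.06 0.1 [447. 447.] [279. 319.]
0.06 0.12 [450. 417.] [279. 290.]
0.06 0.14 [454. 386.] [280. 260.]
0.06 0.16 [457. 354.] [280. 229.]
0.06 0.18 [461. 320.] [281. 197.]
0.07 0.1 [463. 459.] [267. 309.]
0.07 0.12 [466. 429.] [267. 280.]
0.07 0.14 [470. 397.] [267. 251.]
0.07 0.16 [474. 365.] [267. 220.]
0.07 0.18 [478. 332.] [267. 188.]
```

Force gone to zero and the fingertip stands over the tab (wrist view, tab at (285,232), tip at (277,262)). The slot is confirmed and the linkage clears the pinion, so I press.

```bash
python3 -m handwheel '[[[0,0,0,0,0.4,0,1],[0,0,0,0,0.7,0,1],[0,0,0,0,0.9,0,1],[0,0,0,0,1.0,0,1],[0,0,0,0,1.1,0,1],[0,0,0,0,1.2,0,1],[0,0,0,0,1.3,0,1],[0,0,0,0,1.4,0,1],[0,0,0,0,1.5,0,1],[0,0,0,0,1.5,0,1]]]'
```

```text
clock: 10.55
tool_pos: [0.5673, -0.1524, 0.0985]
eef_rot: [-90.0, -0.0, -71.2]
force: [-2.1, 0.5, 3.8]
width: 0.0001
```

```bash
python3 -m handwheel '[[[0,0,0,0,0.05,0,1],[0,0,0,0,0.1,0,1],[0,0,0,0,0.15,0,1],[0,0,0,0,0.18,0,1],[0,0,0,0,0.2,0,1],[0,0,0,0,0.22,0,1],[0,0,0,0,0.24,0,1],[0,0,0,0,0.25,0,1],[0,0,0,0,0.25,0,1],[0,0,0,0,0.25,0,1]]]'
```

```text
clock: 11.8
tool_pos: [0.5673, -0.1525, 0.0961]
eef_rot: [-90.0, -0.0, -71.2]
force: [-2.7, 0.6, 5.9]
width: 0.0001
```

```bash
python3 -m handwheel '[[[0,0,0,0,0.02,0,1],[0,0,0,0,0.04,0,1],[0,0,0,0,0.06,0,1],[0,0,0,0,0.08,0,1],[0,0,0,0,0.09,0,1],[0,0,0,0,0.1,0,1],[0,0,0,0,0.1,0,1],[0,0,0,0,0.1,0,1],[0,0,0,0,0.1,0,1],[0,0,0,0,0.1,0,1]]]'
```

```text
clock: 13.05
tool_pos: [0.5673, -0.1525, 0.0959]
eef_rot: [-90.0, -0.0, -71.2]
force: [-6.6, 1.9, 17.8]
width: 0.0002
```

Force jumped to 18 N with no further travel, so this is the stop. Now I withdraw straight up.

```bash
python3 -m handwheel '[[[0,0,0,0,-0.3,0,1],[0,0,0,0,-1,0,1],[0,0,0,0,-2.5,0,1],[0,0,0,0,-5,0,1],[0,0,0,0,-8,0,1],[0,0,0,0,-11,0,1],[0,0,0,2,-13,0,1],[0,0,0,5,-13,0,1],[0,0,0,7,-13,0,1],[0,0,0,7,-13,0,1]]]'
python3 - <<'E'
from h import *
from bench import arm,optics
s=arm.get_state();print(s['tool_pos'],s['force'])
for n in('side','top','wrist'):
    p=optics.snapshot(n); cv2.imwrite(f'pics/e_{n}.png',p['color'][:,:,::-1])
b=cv2.imread('pics/a_side.png')[205:325,230:365];a=cv2.imread('pics/e_side.png')[205:325,230:365]; cv2.imwrite('pics/e_z.png',cv2.resize(np.hstack([b,a]),None,fx=2.9,fy=2.9,interpolation=cv2.INTER_CUBIC))
E
```

```text
clock: 14.3
tool_pos: [0.5899, -0.2197, 0.2245]
eef_rot: [-90.0, 0.0, -71.3]
force: [0.4, 0.8, -0.8]
width: -0.0001
[ 0.58991444 -0.21970841  0.22450354] [ 0.40999537  0.81200581 -0.78523405]
```

View pics/e_z.png

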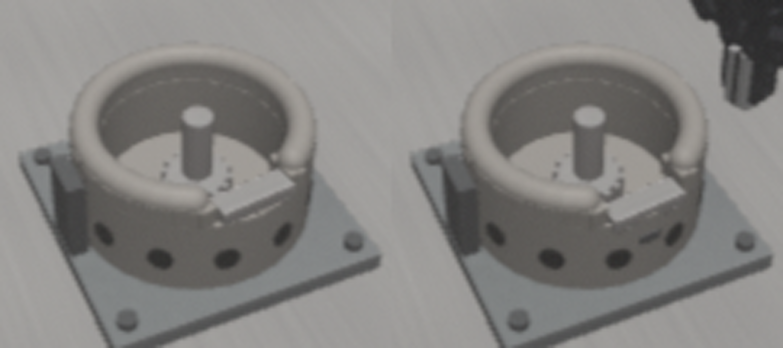

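View pics/e_wrist.png

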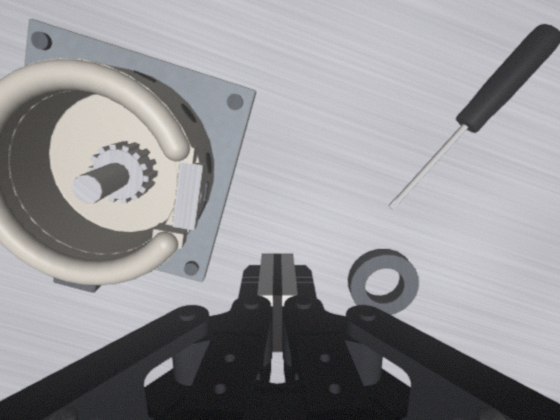

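View pics/e_side.png

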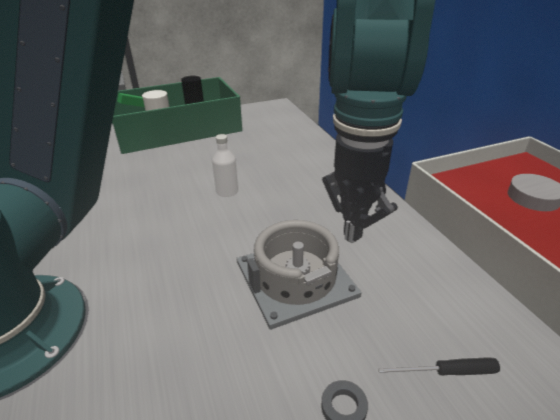

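The tab sits lower: side zoom, (645,200), against its earlier height. The lug is gone from inside and pokes out through the wall at (650,238). The wrist view shows none inside the drum, and pinion, ring, bottle and driver stand as before.

```bash
python3 -c "
from bench import arm
print(arm.get_state()['dq'].round(2)); print(arm.hand_in())"
```

```text
[ 0.23 -0.34 -0.14 -0.2  -0.07 -0.11]
the job is handed in; nothing more can be done
None
```

The release tab is pressed to its stop and the job is handed in; the hand-in gave no verdict.

- **Touch:** with the fingers shut, I touched the rim above the cradle's block at about 11 N. I then ran round the rim in contact (about 13 N some 53 mm from the start).
- **Slot:** the force fell away to zero at the slot, about 98° from the start. I had already seen the slot in the camera images, so the feel confirmed it.
- **Press:** the tab moved down against about 6 N. The force then rose to 18 N with no further travel and the fingertip about 82 mm above the bench, which matches the stop. I then lifted the hand clear.

In the last pictures the tab sits lower, the lug is gone from inside the drum and shows through the outer wall. The pinion, ring, bottle and screwdriver look unmoved by eye; I did not re-measure their positions. The hand is clear, with only about 1 N of sensor noise. No check failed or disagreed; the clock stood at about 14.5 s of the 58 s allowed.

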